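# Dry-lay a staggered turning blank on the glue-up board

### The arm

A 6-joint arm with a two-finger parallel gripper is mounted at the origin on the work surface. World frame = base frame: x ahead of the robot, y to its left, z up, the work surface at z = 0. Lengths are in m, angles in rad, forces in N, time in s.
With the tool pointing down it reaches from about 0.225 to 0.875 m from the base axis. Payload 3.4 kg.
Tool frame: the origin (TCP) lies at the very end of the fingers, on their centre line; the grasp point (between the pads) lies 19 mm behind it (manip.pinch_z is the distance from the TCP to the grasp point, in m); z points along the fingers, y is the line along which they close (so a half turn about z gives the same grasp; the last joint's range is limited). The gripper opens to 85 mm and grips with 20 to 120 N. Pads are 22 mm wide; open, the fingers measure 114 mm over their backs; the gripper's body (76 mm by 85 mm) begins 54 mm behind the grasp point. The pads swing forward as they close: fully open they stand 13 mm farther back than shut.
Start: joints at [-1.348, 0.276, 1.505, -0, 1.361, -0.121], TCP at [0.194, -0.541, 0.231] pointing down, gripper open.
Joint ranges: [-2.89, 2.89], [-0.75, 2.08], [0.22, 2.7], [-1.18, 4.32], [0.11, 2.71], [-2.7, 2.7]. Speed limits (rad/s): [2.57, 2.57, 3.14, 3.14, 3.14, 3.14].

### API

Orientations are given as a unit quaternion [w, x, y, z].
In Python, from rig import manip gives the robot as it stands. The module is installed in compiled form; this text tells all that it offers.
- The arm moves only by the shell command python3 -m jog 'ROWS' [FORCE]. ROWS is JSON, a list of rows, each an object of numbers: "dx", "dy", "dz": the shift along the tool's x, y, z each as a share of 25 cm, from -1 to 1; "ax", "ay", "az": the turn, a rotation vector about the tool's x, y, z each as a share of 90 degrees, from -1 to 1; "grip": the opening, from -1 (shut) to 1 (fully open), so that 0 is half open. A call has 1 to 5 rows; each row is the pose to reach, as a shift and turn from the pose commanded when the call began, along the tool's axes at that moment; what a row does not reach only later rows make up. A row lasts 1/12 s, in which the tool goes at most 41.7 mm and 7.16 degrees, less where a joint would pass 70% of its speed; a pose out of reach is approached as far as the arm can. A call with a number of a shift or a turn outside -1 to 1 is refused whole. A call with a gripper value outside its range is refused whole. The fingers move at their own pace and stop on an object; FORCE is the grip in N (left out, the last holds). Time passes only in rows, so rows that repeat a pose let the fingers close. It gives the time, the measured TCP pose, the force, the opening and the grip force at its end, in the units of the state.
- manip.get_state(): the state, without advancing time (a new reading comes with each control period).
- manip.get_image(name): name is "scene" or "top" or "wrist"; returns a dict with "img" (400x640x3 uint8, red, green, blue), "mtx" (3x3 intrinsics, pixels), "k1" (the pictures are not rectified: a ray, as slopes to the right and down, at radius r is drawn at 1 + k1 r^2 times it, then the intrinsics apply), "world_to_cam" (4x4, takes a point from world to camera coordinates); the wrist camera has in their place "T_tool_cam" (4x4, takes a point from camera to tool coordinates, whose origin is the TCP and whose axes are the flange's). Camera axes: x right, y down, z forward; pixel columns grow to the right and rows downward; lengths in m; the calibration is good to about 2 mm. A picture is of the moment at which its call begins: read the wrist's pose just before it. There is no depth.
- manip.sign_off(): hands the job in; it is judged then, once.
The state is a dict: "clock": time; "qpos": joint angles; "qd": joint speeds; "effort": joint torques, N m; "position": TCP position; "ee_rot": TCP orientation; "contact_force": force on the tool from outside, world axes, zero at the start; "moment": the same for the moment, N m; "width": finger opening in m; "gripper_force": force on a finger pad.
Only numpy, scipy, OpenCV 4.12 (cv2) and the standard library are available. Lean on these libraries where they do the work, as an engineer would, in place of code of your own. Each camera call takes 0.05 s, during which the arm holds its last target. There are 200 camera calls.

### The job

Dry-lay the blank for gluing: nudge the three loose beech blocks on the white glue-up board into one closed, square row, side by side, with all their far ends against the end stop and the first block's long side against the side fence. Then take the full-size block that stands on edge in the plywood rack and lay it flat on top as the start of the second course, same way round as the row and up to the end stop, centred over the joint between the two blocks nearest the side fence, setting it down without dropping it. Leave the short offcut in the rack and everything else on the bench where it is.

Things in the scene. Friction and masses are not known exactly. Their poses are not given: they have to be found in the camera images.
- board: White glue-up board fixed to the bench. Deck 18 mm thick, from x = -105 to +135 and y = -167 to +147 mm in its own frame. Origin on the bench under the deck; x away from the robot, y to the left, z up; deck top at z = 18 mm. Two brown wooden fences 20 mm thick stand on it. Once the row is closed (150 mm wide, to y = -30 mm) the deck right of it is free.
- end_stop (a point): Point on the working face of the end stop, the fence along the board's far side: at x = +75 mm, y = 0, z = 18 mm (deck level) in the board's frame. The face looks towards the robot and runs along the whole width; top at z = 58 mm. Axes as the board's.
- side_fence (a point): Point on the working face of the side fence, along the board's left side: at x = -14 mm, y = +120 mm, z = 18 mm (deck level) in the board's frame. The face looks to the right and runs from x = -103 mm to the end stop; top at z = 50 mm. Axes as the board's.
- block_a: Planed beech block, 100 x 50 x 30 mm, about 0.1 kg, lying loose and askew on its wide face on the deck. Origin at its centre; x along its 100 mm length, y across its 50 mm width, z up through its 30 mm thickness. The three on the deck are alike and may end up in any order. A few newtons slide it.
- block_b: Planed beech block, 100 x 50 x 30 mm, about 0.1 kg, lying loose and askew on its wide face on the deck. Origin at its centre; x along its 100 mm length, y across its 50 mm width, z up through its 30 mm thickness. The three on the deck are alike and may end up in any order. A few newtons slide it.
- block_c: Planed beech block, 100 x 50 x 30 mm, about 0.1 kg, lying loose and askew on its wide face on the deck. Origin at its centre; x along its 100 mm length, y across its 50 mm width, z up through its 30 mm thickness. The three on the deck are alike and may end up in any order. A few newtons slide it.
- rack_block: Full-size beech block, same size as the others, standing on its long narrow edge in one rack slot: 100 mm long (its x), 30 mm thick (its y), 50 mm high (its z, up). Origin at its centre, 35 mm above the bench. Lying flat its own y axis is vertical, either way up. About 0.1 kg. On edge on a flat surface it stays, and tips flat when pushed sideways near its top.
- rack: Low plywood rack fixed to the bench right of the board: base 150 (x) x 170 (y) x 10 mm, origin on the bench under its middle. Two slots along its x, middles at y = +40 and -40 mm, each between two cheeks 130 mm long, 10 mm thick, 35 mm apart, tops 26 mm above the bench. One slot holds the full-size block, the other the offcut; which is which varies.
- offcut: Bystander: beech offcut in the rack's other slot, shorter and lower than the block: 78 mm long (x), 30 mm thick (y), 36 mm high (z). Origin at its centre.
- pencil: Bystander: flat red carpenter's pencil, 170 x 14 x 8 mm, lying along the deck's far strip behind the end stop. Origin under its middle, x along it.
- tape: Bystander: roll of paper tape lying flat, 100 mm across, 25 mm high, on the bench beyond the rack. Origin under its centre.
- brush: Bystander: glue brush 170 mm long, 34 mm wide, 15 mm high, lying on the bench between board and rack. Origin on the bench near its middle, x towards the bristles.
- glue_bottle: Bystander: white glue bottle with an orange cap, 60 mm across, 165 mm high, upright on the bench beyond the gap between board and rack. Origin under its centre.
- chuck: Bystander: steel four-jaw lathe chuck, 100 mm across, 60 mm high, lying on the bench left, nearer the robot than the board. Origin under its centre.
- mallet: Bystander: turned wooden mallet, about 270 mm long, head 86 mm across, lying on the bench far left of the board. Origin under the near end of its head.
Not all that is in view belongs to the job. Leave any blue look-alike of the block_b alone.

How it is judged:
On the way:
1. the three blocks on the board form the closed, square row (x of block_a in the frame of board between 0.021 and 0.029 m and angle between the x axis of each of block_a, block_b, block_c and the x axis of board, either way round below 0.05 rad and angle between the z axis of each of block_a, block_b, block_c and the z axis of board, either way round below 0.05 rad and z of block_a in the frame of board between 0.029 and 0.037 m and x of block_b in the frame of board between 0.021 and 0.029 m and z of block_b in the frame of board between 0.029 and 0.037 m and x of block_c in the frame of board between 0.021 and 0.029 m and z of block_c in the frame of board between 0.029 and 0.037 m and (y of block_a in the frame of board between 0.092 and 0.098 m or y of block_b in the frame of board between 0.092 and 0.098 m or y of block_c in the frame of board between 0.092 and 0.098 m) and (y of block_a in the frame of board between 0.041 and 0.049 m or y of block_b in the frame of board between 0.041 and 0.049 m or y of block_c in the frame of board between 0.041 and 0.049 m) and (y of block_a in the frame of board between -0.01 and 0 m or y of block_b in the frame of board between -0.01 and 0 m or y of block_c in the frame of board between -0.01 and 0 m)), for 0.2 s.
At the end, for the whole second after the job is handed in: Row in the fence corner: far ends within 4 mm of the stop, centres within 3, 4, 5 mm of 25, 75, 125 mm from the fence, square to 0.05 rad. Rack block flat on it, along it to 0.07 rad, within 8 mm of the joint next to the fence and 6 mm of the stop. All at rest (all of step 1 and x of rack_block in the frame of board between 0.019 and 0.031 m and y of rack_block in the frame of board between 0.062 and 0.078 m and z of rack_block in the frame of board between 0.059 and 0.067 m and angle between the x axis of rack_block and the x axis of board, either way round below 0.07 rad and angle between the y axis of rack_block and the z axis of board, either way round below 0.06 rad and linear speed of each of block_a, block_b, block_c, rack_block below 0.01 m/s); the robot touches nothing.
It fails at once if the offcut in the rack is disturbed (moved more than 30 mm) (distance of offcut from where it was at the start of the episode above 0.03 m).
It fails at once if another thing on the bench is disturbed (moved more than 30 mm) (distance of any of pencil, tape, brush, glue_bottle, chuck, mallet from where it was at the start of the episode above 0.03 m).
It fails at once if the rack's block is dropped or thrown onto the row (faster than 0.6 m/s just above it) (linear speed of rack_block above 0.6 m/s and z of rack_block in the frame of board between 0.045 and 0.1 m and x of rack_block in the frame of board between -0.035 and 0.085 m and y of rack_block in the frame of board between -0.035 and 0.125 m).
It also fails if it takes over 67 s, if anything falls off the work surface, if the arm or the gripper's body presses on something with over 40 N, if the wrist force passes 120 N, or if a joint passes its speed limit or range.

## Working session

There is one attempt and no reset: what is moved stays moved. The work goes in short steps, Python scripts to look and compute and a shell command to move; the robot and the scene stay as the last step left them, time stands still between calls to the robot, and variables do not carry over. Pictures are saved under pics/ and viewed, at most 10 in all, crops included, and the job is handed in when it is done.

```bash
mkdir -p pics; ls; python3 - <<'E'
from rig import manip
import cv2
s=manip.get_state();print({k:s[k] for k in('clock','position','ee_rot','width')})
for n in("top","scene"):
    d=manip.get_image(n);cv2.imwrite(f"pics/{n}0.png",d["img"][:,:,::-1]);print(n,d["mtx"],d["k1"],d["world_to_cam"])
E
```

```text
pics
{'clock': 0.0, 'position': array([ 0.1937031 , -0.54083077,  0.23044149]), 'ee_rot': array([-9.07010299e-04,  9.85259542e-01,  1.71063758e-01, -5.12283732e-05]), 'width': 0.08551262287124435}
top [[430.35879729   0.         318.66956391]
 [  0.         430.35879729 197.46049439]
 [  0.           0.           1.        ]] -0.030043853398211483 [[ 2.52780996e-03 -9.99996717e-01 -4.19906181e-04  2.11892849e-02]
 [-9.91542551e-01 -2.45195264e-03 -1.29758846e-01  5.42327671e-01]
 [ 1.29757390e-01  7.44360548e-04 -9.91545493e-01  1.29476474e+00]
 [ 0.00000000e+00  0.00000000e+00  0.00000000e+00  1.00000000e+00]]
scene [[422.61722296   0.         322.41444336]
 [  0.         422.61722296 202.92718739]
 [  0.           0.           1.        ]] -0.09314472715108325 [[ 0.13023315  0.9912446  -0.02175931 -0.09858916]
 [ 0.51777097 -0.08670978 -0.85111376 -0.21394768]
 [-0.84554867  0.09957689 -0.52453017  1.72783542]
 [ 0.          0.          0.          1.        ]]
```

View pics/top0.png

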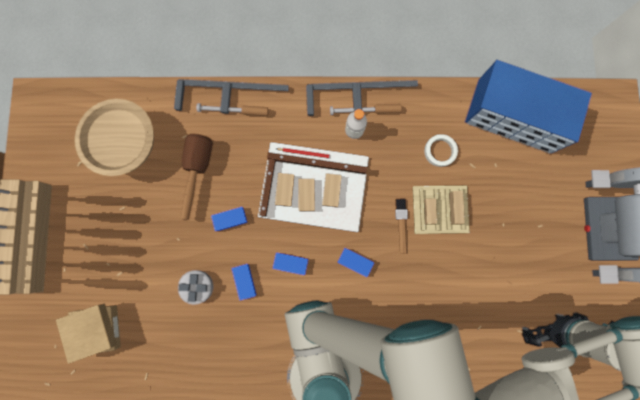

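View pics/scene0.png

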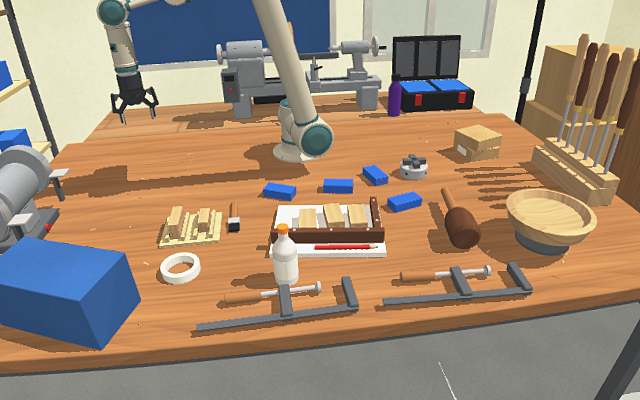

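Top view: white board around px (315,190) with three blocks, and the brown fences at its left and far sides. The rack is at (440,210) with blocks at (432,210) and (459,207). In the scene view, the block at (175,222), on the robot's right, looks taller, so that should be the full-size one. The blue blocks are look-alikes.

```bash
cat > h.py <<'E'
import numpy as np,cv2
from rig import manip
from scipy.spatial.transform import Rotation as R
def rot(s): return R.from_quat(np.roll(s["ee_rot"],-1))
def look(n,fn=None):
    s=manip.get_state();d=manip.get_image(n)
    if n=="wrist":
        T=np.eye(4);T[:3,:3]=rot(s).as_matrix();T[:3,3]=s["position"];d["c2w"]=T@d["T_tool_cam"]
    else: d["c2w"]=np.linalg.inv(d["world_to_cam"])
    if fn: cv2.imwrite("pics/"+fn,d["img"][:,:,::-1])
    return d
def cast(d,px,z):
    px=np.atleast_2d(np.float64(px)).reshape(-1,1,2)
    u=cv2.undistortPoints(px,d["mtx"],np.array([d["k1"],0,0,0.])).reshape(-1,2)
    r=np.c_[u,np.ones(len(u))]@d["c2w"][:3,:3].T;o=d["c2w"][:3,3]
    return (o+r*((z-o[2])/r[:,2])[:,None])[:,:2]
def rect(p):
    "centre, long-axis angle (deg), long, short"
    (c,(w,h),a)=cv2.minAreaRect(np.float32(p*1000))
    if w<h:w,h,a=h,w,a+90
    return np.array(c)/1000,(a+90)%180-90,w,h
def goto(p,yaw=None):
    "row numbers to TCP p with tool x at yaw deg (tool down)"
    s=manip.get_state();r=rot(s);d=r.inv().apply(np.array(p)-s["position"])/.25
    x=r.apply([1,0,0]);y0=np.degrees(np.arctan2(x[1],x[0]))
    print("yaw now %.1f"%y0,"clock %.2f"%s["clock"],"dxyz",d.round(3))
    if yaw is not None:
        t=R.from_euler("z",yaw,degrees=True)*R.from_rotvec([np.pi,0,0])
        print("axyz",((r.inv()*t).as_rotvec()/(np.pi/2)).round(3))
E
python3 - <<'E'
from h import *
d=look("top");hsv=cv2.cvtColor(d["img"],cv2.COLOR_RGB2HSV)
def comps(m,box,amin):
    x0,y0,x1,y1=box;k=np.zeros_like(m);k[y0:y1,x0:x1]=m[y0:y1,x0:x1]
    return [c.reshape(-1,2) for c in cv2.findContours(k,cv2.RETR_EXTERNAL,cv2.CHAIN_APPROX_NONE)[0] if cv2.contourArea(c)>amin]
w=cv2.inRange(hsv,(0,0,180),(180,45,255))
p=np.vstack(comps(w,(250,140,375,240),100));print("board",rect(cast(d,p,.018)))
b=cv2.inRange(hsv,(8,60,130),(28,200,255))
for c in comps(b,(270,165,345,218),100): print("blk",rect(cast(d,c,.048)),c.mean(0))
big=cv2.resize(d["img"][140:240,250:480],None,fx=3,fy=3)
cv2.imwrite("pics/c.png",big[:,:,::-1])
print(cast(d,[[432,210],[459,207],[441,209]],.05))
dw=look("wrist");print(dw["mtx"],dw["k1"],dw["T_tool_cam"])
goto([.45,-.0,.35],0)
E
```

```text
board (array([0.58098376, 0.03998869]), 81.53585052490234, 315.9125671386719, 242.2598876953125)
blk (array([0.54991095, 0.0598388 ]), 0.4859260618686676, 96.14290618896484, 45.9839973449707) [306.26966292 194.3258427 ]
blk (array([ 0.56429358, -0.01758408]), -6.221138000488281, 97.66242980957031, 46.5709228515625) [331.67816092 190.13793103]
blk (array([0.56623407, 0.12782376]), -5.350006103515625, 97.89102172851562, 49.34653091430664) [284.3258427  189.23595506]
[[ 0.50262765 -0.32331298]
 [ 0.51200528 -0.40651715]
 [ 0.50575032 -0.35100058]]
[[312.64949445   0.         316.76647812]
 [  0.         312.64949445 204.03654541]
 [  0.           0.           1.        ]] -0.02499991884674806 [[ 9.22295470e-04 -9.50923953e-01 -3.09423311e-01  7.93138487e-02]
 [ 9.99999553e-01  9.42043786e-04  8.55884343e-05  7.70784845e-04]
 [ 2.10102215e-04 -3.09423251e-01  9.50924396e-01 -1.42264007e-01]
 [ 0.00000000e+00  0.00000000e+00  0.00000000e+00  1.00000000e+00]]
yaw now 19.7 clock 0.20 dxyz [ 1.695 -1.693 -0.475]
axyz [-0.001  0.     0.219]
```

View pics/c.png

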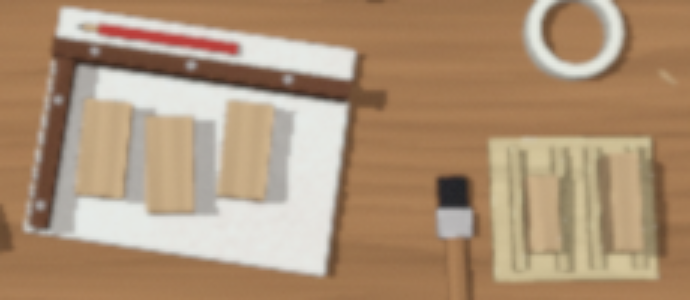

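The crop confirms that the right slot holds the longer, full-size block (crop px 627,200). The offcut is at (543,212). Next I'll go above the board.

```bash
r='{"dx":0.64,"dy":-0.476,"dz":-0.03,"grip":-1}'
for i in 1; do :; done
python3 -m jog '[{"dx":0.64,"dy":-0.476,"dz":-0.03,"grip":-1},{"dx":0.64,"dy":-0.476,"dz":-0.03,"grip":-1},{"dx":0.64,"dy":-0.476,"dz":-0.03,"grip":-1},{"dx":0.64,"dy":-0.476,"dz":-0.03,"grip":-1},{"dx":0.64,"dy":-0.476,"dz":-0.03,"grip":-1}]'
python3 -m jog '[{"dx":0.64,"dy":-0.476,"dz":-0.03,"grip":-1},{"dx":0.64,"dy":-0.476,"dz":-0.03,"grip":-1},{"dx":0.64,"dy":-0.476,"dz":-0.03,"grip":-1},{"dx":0.64,"dy":-0.476,"dz":-0.03,"grip":-1},{"dx":0.64,"dy":-0.476,"dz":-0.03,"grip":-1}]'
python3 -m jog '[{"dx":0.64,"dy":-0.476,"dz":-0.03,"grip":-1},{"dx":0.64,"dy":-0.476,"dz":-0.03,"grip":-1},{"dx":0.64,"dy":-0.476,"dz":-0.03,"grip":-1},{"dx":0.64,"dy":-0.476,"dz":-0.03,"grip":-1},{"dx":0.64,"dy":-0.476,"dz":-0.03,"grip":-1}]'
python3 -c "
from h import *
goto([.58,.04,.26],-8.5)"
```

```text
yaw now 19.7 clock 0.20 dxyz [ 2.238 -1.668 -0.115]
axyz [-0.001  0.     0.313]schema error: expected keys dx, dy, dz, ax, ay, az, grip
schema error: expected keys dx, dy, dz, ax, ay, az, grip
schema error: expected keys dx, dy, dz, ax, ay, az, grip
```

```bash
python3 -m jog '[{"dx":0.2,"dy":-0.15,"dz":-0.01,"ax":0,"ay":0,"az":0,"grip":-1},{"dx":0.4,"dy":-0.3,"dz":-0.02,"ax":0,"ay":0,"az":0,"grip":-1},{"dx":0.64,"dy":-0.476,"dz":-0.03,"ax":0,"ay":0,"az":0,"grip":-1},{"dx":0.64,"dy":-0.476,"dz":-0.03,"ax":0,"ay":0,"az":0,"grip":-1},{"dx":0.64,"dy":-0.476,"dz":-0.03,"ax":0,"ay":0,"az":0,"grip":-1}]'
python3 -m jog '[{"dx":0.64,"dy":-0.476,"dz":-0.03,"ax":0,"ay":0,"az":0,"grip":-1},{"dx":0.64,"dy":-0.476,"dz":-0.03,"ax":0,"ay":0,"az":0,"grip":-1},{"dx":0.64,"dy":-0.476,"dz":-0.03,"ax":0,"ay":0,"az":0,"grip":-1},{"dx":0.64,"dy":-0.476,"dz":-0.03,"ax":0,"ay":0,"az":0,"grip":-1},{"dx":0.64,"dy":-0.476,"dz":-0.03,"ax":0,"ay":0,"az":0,"grip":-1}]'
python3 -m jog '[{"dx":0.64,"dy":-0.476,"dz":-0.03,"ax":0,"ay":0,"az":0,"grip":-1},{"dx":0.64,"dy":-0.476,"dz":-0.03,"ax":0,"ay":0,"az":0,"grip":-1},{"dx":0.64,"dy":-0.476,"dz":-0.03,"ax":0,"ay":0,"az":0,"grip":-1},{"dx":0.64,"dy":-0.476,"dz":-0.03,"ax":0,"ay":0,"az":0,"grip":-1},{"dx":0.64,"dy":-0.476,"dz":-0.03,"ax":0,"ay":0,"az":0,"grip":-1}]'
python3 -c "
from h import *
goto([.58,.04,.26],-8.5)"
```

```text
clock: 0.62
position: [0.3052, -0.3726, 0.2387]
ee_rot: [-0.001, 0.985, 0.171, 0.0]
contact_force: [0.6, 0.3, -0.2]
width: 0.0251
gripper_force: 0.0
clock: 1.03
position: [0.4158, -0.2067, 0.2465]
ee_rot: [-0.0, 0.985, 0.172, 0.0]
contact_force: [0.6, -0.3, 0.4]
width: -0.0002
gripper_force: 0.0
clock: 1.45
position: [0.5266, -0.0406, 0.2538]
ee_rot: [-0.0, 0.985, 0.172, 0.0]
contact_force: [0.2, -0.6, 0.3]
width: -0.0001
gripper_force: 0.0
yaw now 19.8 clock 1.45 dxyz [ 0.31  -0.231 -0.024]
axyz [-0.    -0.001  0.314]
```

```bash
python3 -m jog '[{"dx":0.31,"dy":-0.23,"dz":-0.024,"ax":0,"ay":0,"az":0.314,"grip":-1},{"dx":0.31,"dy":-0.23,"dz":-0.024,"ax":0,"ay":0,"az":0.314,"grip":-1},{"dx":0.31,"dy":-0.23,"dz":-0.024,"ax":0,"ay":0,"az":0.314,"grip":-1},{"dx":0.31,"dy":-0.23,"dz":-0.024,"ax":0,"ay":0,"az":0.314,"grip":-1},{"dx":0.31,"dy":-0.23,"dz":-0.024,"ax":0,"ay":0,"az":0.314,"grip":-1}]'
python3 - <<'E'
from h import *
look("wrist","w1.png")
E
```

```text
clock: 1.87
position: [0.5794, 0.0382, 0.2592]
ee_rot: [0.0, 0.997, -0.075, -0.0]
contact_force: [-0.6, -0.3, -0.0]
width: 0.0001
gripper_force: 0.0
```

View pics/w1.png

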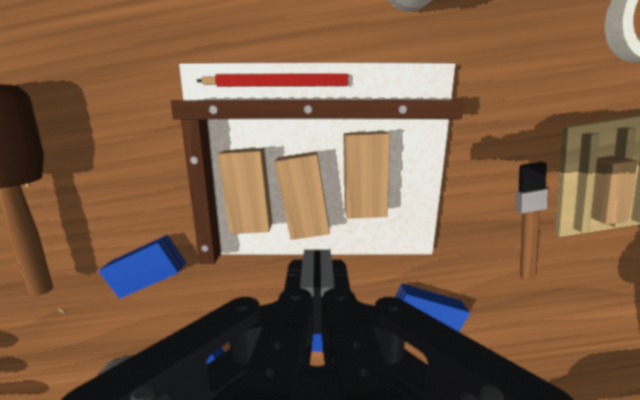

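The wrist view shows the board (corners about (180,64), (455,64), (434,254)), the fences, and three blocks at (244,192), (303,196) and (367,175).

```bash
cat >> h.py <<'E'
def meas(fn=None,box=(205,118,432,250),board=True):
    d=look("wrist",fn);hsv=cv2.cvtColor(d["img"],cv2.COLOR_RGB2HSV)
    w=cv2.inRange(hsv,(0,0,150),(180,50,255))
    n,l,st,_=cv2.connectedComponentsWithStats(w)
    if board:
        ys,xs=np.where(np.isin(l,[i for i in range(1,n) if st[i,4]>250])&(np.indices(l.shape)[1]>150)&(np.indices(l.shape)[1]<480)&(np.indices(l.shape)[0]<262))
        p=cast(d,np.c_[xs,ys],.018);r=rect(p);print("deck",r)
        a=np.radians(r[1]-90 if r[1]>0 else r[1]+90);M=np.array([[np.cos(a),-np.sin(a)],[np.sin(a),np.cos(a)]])
        o=r[0]-M@[.015,-.010]
        np.savez("board.npz",a=a,M=M,o=o);print("board o",o,"yaw",np.degrees(a))
    b=np.load("board.npz");a,M,o=b["a"],b["M"],b["o"]
    m=cv2.inRange(hsv,(8,70,140),(25,200,255));k=np.zeros_like(m);x0,y0,x1,y1=box;k[y0:y1,x0:x1]=m[y0:y1,x0:x1]
    k=cv2.morphologyEx(k,cv2.MORPH_OPEN,np.ones((5,5)))
    for c in cv2.findContours(k,cv2.RETR_EXTERNAL,cv2.CHAIN_APPROX_NONE)[0]:
        if cv2.contourArea(c)<400: continue
        r=rect(cast(d,c.reshape(-1,2),.048));q=(r[0]-o)@M
        print("blk board mm",(q*1000).round(1),"ang %.1f"%(r[1]-np.degrees(a)),"size %.0f x %.0f"%r[2:],"px",c.reshape(-1,2).mean(0).round())
    return d
def B(x,y): 
    b=np.load("board.npz");return b["o"]+b["M"]@[x,y]
E
python3 - <<'E'
from h import *
d=meas()
hsv=cv2.cvtColor(d["img"],cv2.COLOR_RGB2HSV);print(hsv[190,215:275:3].tolist())
M=np.load("board.npz")
# end stop front top edge (z .058) and side fence right top edge (z .05)
for n,px,z in(("stop",[[240,119],[400,119]],.058),("fence",[[210,150],[214,220]],.05)): print(n,(cast(d,px,z)-M["o"])@M["M"]*1000)
E
```

```text
deck (array([0.58280017, 0.03622208]), 81.61512756347656, 313.7797546386719, 239.3588104248047)
board o [0.56941873 0.04830251] yaw -8.384872436523438
blk board mm [-17.3   7.2] ang 8.9 size 98 x 50 px [302. 196.]
blk board mm [-11.4  76.7] ang 3.2 size 98 x 49 px [243. 191.]
blk board mm [  8.4 -66.8] ang 2.4 size 98 x 51 px [365. 174.]
[[17, 24, 147], [16, 25, 155], [16, 53, 164], [16, 114, 181], [16, 114, 185], [16, 116, 185], [16, 116, 183], [16, 117, 192], [16, 115, 199], [16, 115, 195], [16, 116, 193], [16, 116, 185], [16, 114, 185], [16, 115, 186], [16, 114, 196], [16, 115, 202], [16, 116, 161], [15, 103, 82], [17, 28, 146], [18, 25, 155]]
stop [[ 73.82841147  71.36509559]
 [ 73.98391388 -99.0016716 ]]
fence [[ 39.81534484 109.49904078]
 [-44.25083274 113.42957364]]
```

```bash
python3 - <<'E'
from h import *
d=look("wrist");g=cv2.cvtColor(d["img"],cv2.COLOR_RGB2HSV);b=np.load("board.npz")
for r in(150,185,220):
    print(r,g[r,178:222:2,1].tolist())
px=[]
for r in range(135,230,5):
    s=g[r,195:225,1].astype(float);px.append([195+np.argmin(np.diff(cv2.GaussianBlur(s[None],(1,1),0)[0]))+.5,r])
q=(cast(d,px,.05)-b["o"])@b["M"]*1000;print(np.median(q[:,1]),q[::4].round(1).tolist())
print(manip.get_state()["qpos"].round(3))
p=B(.003,-.120);goto([*p,.12],81.6);goto([*p,.12],-98.4)
E
```

```text
150 [151, 150, 153, 152, 154, 151, 154, 154, 154, 154, 154, 157, 152, 153, 156, 66, 29, 25, 24, 26, 30, 42]
185 [151, 152, 152, 152, 150, 152, 151, 154, 151, 155, 152, 155, 155, 156, 156, 168, 153, 46, 27, 23, 26, 61]
220 [149, 151, 151, 149, 151, 152, 153, 153, 152, 152, 149, 151, 155, 153, 153, 157, 156, 158, 138, 41, 26, 23]
111.94624011152003 [[56.2, 111.2], [34.0, 112.4], [10.9, 112.5], [-13.1, 111.5], [-38.1, 112.8]]
[-0.057  0.269  1.444 -0.     1.429  1.661]
yaw now -8.4 clock 2.02 dxyz [-0.03   0.438  0.558]
axyz [-0.     0.001 -1.   ]
yaw now -8.4 clock 2.02 dxyz [-0.03   0.438  0.558]
axyz [0.001 0.    1.   ]
```

```bash
python3 -m jog '[{"dx":-0.03,"dy":0.44,"dz":0.3,"ax":0,"ay":0,"az":-0.39,"grip":0.2},{"dx":-0.03,"dy":0.44,"dz":0.3,"ax":0,"ay":0,"az":-0.39,"grip":0.2},{"dx":-0.03,"dy":0.44,"dz":0.3,"ax":0,"ay":0,"az":-0.39,"grip":0.2},{"dx":-0.03,"dy":0.44,"dz":0.3,"ax":0,"ay":0,"az":-0.39,"grip":0.2},{"dx":-0.03,"dy":0.44,"dz":0.3,"ax":0,"ay":0,"az":-0.39,"grip":0.2}]' 20 | head -2
python3 -m jog '[{"dx":0,"dy":0,"dz":0,"ax":0,"ay":0,"az":-0.39,"grip":0.2},{"dx":0,"dy":0,"dz":0,"ax":0,"ay":0,"az":-0.39,"grip":0.2},{"dx":0,"dy":0,"dz":0,"ax":0,"ay":0,"az":-0.39,"grip":0.2},{"dx":0,"dy":0,"dz":0,"ax":0,"ay":0,"az":-0.39,"grip":0.2},{"dx":0,"dy":0,"dz":0,"ax":0,"ay":0,"az":-0.39,"grip":0.2}]'
python3 -c "
from h import *
goto([*B(.003,-.122),.024],81.6)"
```

```text
clock: 2.43
position: [0.5523, -0.0742, 0.1824]
clock: 2.85
position: [0.5545, -0.0719, 0.185]
ee_rot: [0.0, 0.857, 0.515, -0.0]
contact_force: [0.4, -0.0, 0.6]
width: 0.0512
gripper_force: 0.0
yaw now 62.0 clock 2.85 dxyz [-0.003  0.002  0.644]
axyz [ 0.     0.    -0.218]
```

```bash
python3 -m jog '[{"dx":0,"dy":0,"dz":0.15,"ax":0,"ay":0,"az":-0.08,"grip":0.2},{"dx":0,"dy":0,"dz":0.3,"ax":0,"ay":0,"az":-0.16,"grip":0.2},{"dx":0,"dy":0,"dz":0.45,"ax":0,"ay":0,"az":-0.218,"grip":0.2},{"dx":0,"dy":0,"dz":0.58,"ax":0,"ay":0,"az":-0.218,"grip":0.2},{"dx":0,"dy":0,"dz":0.642,"ax":0,"ay":0,"az":-0.218,"grip":0.2}]'
python3 -c "
from h import *
goto([*B(.003,-.041),.024],81.6)"
```

```text
clock: 3.27
position: [0.5517, -0.0712, 0.0207]
ee_rot: [-0.003, 0.759, 0.651, -0.002]
contact_force: [-0.2, 0.4, 0.6]
width: 0.0513
gripper_force: 0.0
yaw now 81.3 clock 3.27 dxyz [ 0.319  0.01  -0.013]
axyz [-0.004 -0.    -0.003]
```

```bash
python3 -m jog '[{"dx":0.04,"dy":0,"dz":-0.012,"ax":0,"ay":0,"az":0,"grip":0.2},{"dx":0.07,"dy":0,"dz":-0.012,"ax":0,"ay":0,"az":0,"grip":0.2},{"dx":0.1,"dy":0.002,"dz":-0.012,"ax":0,"ay":0,"az":0,"grip":0.2},{"dx":0.13,"dy":0.004,"dz":-0.012,"ax":0,"ay":0,"az":0,"grip":0.2},{"dx":0.16,"dy":0.005,"dz":-0.012,"ax":0,"ay":0,"az":0,"grip":0.2}]'
python3 -m jog '[{"dx":0.025,"dy":0.001,"dz":0,"ax":0,"ay":0,"az":0,"grip":0.2},{"dx":0.05,"dy":0.002,"dz":0,"ax":0,"ay":0,"az":0,"grip":0.2},{"dx":0.075,"dy":0.003,"dz":0,"ax":0,"ay":0,"az":0,"grip":0.2},{"dx":0.1,"dy":0.004,"dz":0,"ax":0,"ay":0,"az":0,"grip":0.2},{"dx":0.12,"dy":0.004,"dz":0,"ax":0,"ay":0,"az":0,"grip":0.2}]'
python3 -c "
from h import *
goto([*B(.003,-.041),.024],81.6)"
```

```text
clock: 3.68
position: [0.564, -0.031, 0.0292]
ee_rot: [0.002, 0.759, 0.652, 0.001]
contact_force: [-0.7, -1.6, 0.6]
width: 0.0514
gripper_force: 0.8
clock: 4.1
position: [0.5683, -0.0016, 0.0275]
ee_rot: [0.0, 0.759, 0.651, -0.0]
contact_force: [-0.6, -2.9, 1.3]
width: 0.0515
gripper_force: 1.3
yaw now 81.3 clock 4.10 dxyz [ 0.034 -0.013  0.014]
axyz [ 0.     0.    -0.004]
```

```bash
python3 -m jog '[{"dx":0.012,"dy":-0.004,"dz":0,"ax":0,"ay":0,"az":0,"grip":0.2},{"dx":0.022,"dy":-0.008,"dz":0,"ax":0,"ay":0,"az":0,"grip":0.2},{"dx":0.03,"dy":-0.01,"dz":0,"ax":0,"ay":0,"az":0,"grip":0.2},{"dx":0.034,"dy":-0.01,"dz":0,"ax":0,"ay":0,"az":0,"grip":0.2}]'
python3 -m jog '[{"dx":0.006,"dy":0,"dz":0,"ax":0,"ay":0,"az":0,"grip":0.2},{"dx":0.012,"dy":0,"dz":0,"ax":0,"ay":0,"az":0,"grip":0.2}]'
python3 -m jog '[{"dx":0.006,"dy":0,"dz":0,"ax":0,"ay":0,"az":0,"grip":0.2},{"dx":0.006,"dy":0,"dz":0,"ax":0,"ay":0,"az":0,"grip":0.2}]'
python3 - <<'E'
from h import *
look("wrist","w2.png")
E
```

```text
clock: 4.43
position: [0.5668, 0.0068, 0.0273]
ee_rot: [0.0, 0.759, 0.651, -0.0]
contact_force: [0.2, -2.0, 2.3]
width: 0.0513
gripper_force: 1.1
clock: 4.6
position: [0.5673, 0.0084, 0.0273]
ee_rot: [0.001, 0.758, 0.652, -0.001]
contact_force: [0.6, -10.6, 1.1]
width: 0.0511
gripper_force: 4.7
clock: 4.77
position: [0.5676, 0.0084, 0.0273]
ee_rot: [0.002, 0.758, 0.652, -0.002]
contact_force: [-0.1, -10.6, 1.6]
width: 0.0513
gripper_force: 5.2
```

View pics/w2.png

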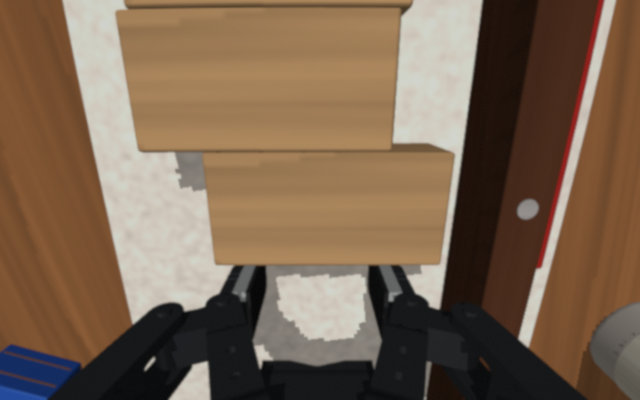

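The right block is closed against the others under a 10 N press. The blocks are still staggered along x, and the far ends are short of the stop on the right of the image. I'll back off and look from above.

```bash
python3 -m jog '[{"dx":-0.06,"dy":0,"dz":0,"ax":0,"ay":0,"az":0,"grip":0.2},{"dx":-0.06,"dy":0,"dz":-0.15,"ax":0,"ay":0,"az":0,"grip":0.2},{"dx":-0.06,"dy":0,"dz":-0.3,"ax":0,"ay":0,"az":0.08,"grip":0.2},{"dx":-0.06,"dy":0,"dz":-0.45,"ax":0,"ay":0,"az":0.16,"grip":0.2},{"dx":0,"dy":0,"dz":-0.6,"ax":0,"ay":0,"az":0.24,"grip":0.2}]' >/dev/null
python3 -m jog '[{"dx":0,"dy":0,"dz":-0.15,"ax":0,"ay":0,"az":0.39,"grip":-1},{"dx":0,"dy":0,"dz":-0.15,"ax":0,"ay":0,"az":0.39,"grip":-1},{"dx":0,"dy":0,"dz":-0.15,"ax":0,"ay":0,"az":0.39,"grip":-1},{"dx":0,"dy":0,"dz":-0.15,"ax":0,"ay":0,"az":0.39,"grip":-1},{"dx":0,"dy":0,"dz":-0.15,"ax":0,"ay":0,"az":0.39,"grip":-1}]' >/dev/null
python3 -c "
from h import *
goto([*B(-.0,.04),.24],-8.4)"
```

```text
yaw now 24.3 clock 5.65 dxyz [ 0.155 -0.263 -0.101]
axyz [-0.001  0.     0.364]
```

```bash
python3 -m jog '[{"dx":0.155,"dy":-0.263,"dz":-0.1,"ax":0,"ay":0,"az":0.364,"grip":-1},{"dx":0.155,"dy":-0.263,"dz":-0.1,"ax":0,"ay":0,"az":0.364,"grip":-1},{"dx":0.155,"dy":-0.263,"dz":-0.1,"ax":0,"ay":0,"az":0.364,"grip":-1},{"dx":0.155,"dy":-0.263,"dz":-0.1,"ax":0,"ay":0,"az":0.364,"grip":-1},{"dx":0.155,"dy":-0.263,"dz":-0.1,"ax":0,"ay":0,"az":0.364,"grip":-1}]' |head -2
python3 - <<'E'
from h import *
look("wrist","w3.png")
E
```

```text
clock: 6.07
position: [0.5747, 0.0888, 0.2395]
```

View pics/w3.png

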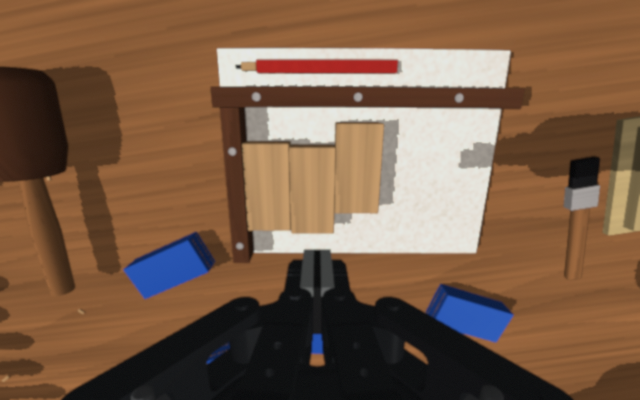

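The row is closed and against the fence. The near ends are at px (270,231), (313,233) and (359,213), so each block still needs an end push.

```bash
python3 - <<'E'
from h import *
d=meas(board=True,box=(240,110,400,245))
b=np.load("board.npz")
print((cast(d,[[270,231],[313,233],[359,213],[270,142],[313,147],[359,123],[244,190],[381,170]],.048)-b["o"])@b["M"]*1000)
s=manip.get_state()
for y in(.095,.045,-.005): goto([*B(-.115,y),.024],-8.4)
E
```

```text
deck (array([0.58243152, 0.03646208]), 81.59471893310547, 313.76373291015625, 239.21409606933594)
board o [0.56905438 0.04854728] yaw -8.405281066894531
blk board mm [-2.3 45. ] ang 90.0 size 149 x 122 px [315. 178.]
[[-62.2984409   93.65620919]
 [-64.75186049  43.9668677 ]
 [-40.13124152  -8.24129633]
 [ 39.37531849  89.02097766]
 [ 34.12134725  43.65445155]
 [ 58.92428109  -4.09678429]
 [-13.17331782 120.22884208]
 [  9.42347748 -30.03935061]]
yaw now -8.0 clock 6.17 dxyz [-0.456 -0.223  0.862]
axyz [-0.     0.001  0.004]
yaw now -8.0 clock 6.17 dxyz [-0.458 -0.023  0.862]
axyz [-0.     0.001  0.004]
yaw now -8.0 clock 6.17 dxyz [-0.459  0.177  0.862]
axyz [-0.     0.001  0.004]
```

```bash
python3 -m jog '[{"dx":-0.15,"dy":-0.06,"dz":0.05,"ax":0,"ay":0,"az":0,"grip":-0.18},{"dx":-0.3,"dy":-0.123,"dz":0.15,"ax":0,"ay":0,"az":0,"grip":-0.18},{"dx":-0.4,"dy":-0.123,"dz":0.3,"ax":0,"ay":0,"az":0.004,"grip":-0.18},{"dx":-0.4,"dy":-0.123,"dz":0.45,"ax":0,"ay":0,"az":0.004,"grip":-0.18},{"dx":-0.4,"dy":-0.123,"dz":0.6,"ax":0,"ay":0,"az":0.004,"grip":-0.18}]' >/dev/null
python3 -m jog '[{"dx":0,"dy":0,"dz":0.12,"ax":0,"ay":0,"az":0,"grip":-0.18},{"dx":0,"dy":0,"dz":0.22,"ax":0,"ay":0,"az":0,"grip":-0.18},{"dx":0,"dy":0,"dz":0.25,"ax":0,"ay":0,"az":0,"grip":-0.18},{"dx":0,"dy":0,"dz":0.25,"ax":0,"ay":0,"az":0,"grip":-0.18}]'
python3 -c "
from h import *
goto([*B(-.038,.07),.026],-8.4)"
```

```text
clock: 6.92
position: [0.4787, 0.1314, 0.0254]
ee_rot: [0.0, 0.997, -0.073, -0.003]
contact_force: [-0.0, -0.6, 0.2]
width: 0.0352
gripper_force: 0.0
yaw now -8.4 clock 6.92 dxyz [ 0.254 -0.005 -0.004]
axyz [ 0.001  0.003 -0.   ]
```

```bash
python3 -m jog '[{"dx":0.05,"dy":0,"dz":-0.004,"ax":0,"ay":0,"az":0,"grip":-0.18},{"dx":0.1,"dy":0,"dz":-0.004,"ax":0,"ay":0,"az":0,"grip":-0.18},{"dx":0.13,"dy":-0.002,"dz":-0.004,"ax":0,"ay":0,"az":0,"grip":-0.18},{"dx":0.16,"dy":-0.004,"dz":-0.004,"ax":0,"ay":0,"az":0,"grip":-0.18},{"dx":0.19,"dy":-0.005,"dz":-0.004,"ax":0,"ay":0,"az":0,"grip":-0.18}]'
python3 -m jog '[{"dx":0.02,"dy":0,"dz":0,"ax":0,"ay":0,"az":0,"grip":-0.18},{"dx":0.04,"dy":0,"dz":0,"ax":0,"ay":0,"az":0,"grip":-0.18},{"dx":0.052,"dy":0,"dz":0,"ax":0,"ay":0,"az":0,"grip":-0.18},{"dx":0.06,"dy":0,"dz":0,"ax":0,"ay":0,"az":0,"grip":-0.18},{"dx":0.064,"dy":0,"dz":0,"ax":0,"ay":0,"az":0,"grip":-0.18}]'
python3 -c "
from h import *
goto([*B(-.036,.07),.026],-8.4)"
```

```text
clock: 7.33
position: [0.5279, 0.1259, 0.0292]
ee_rot: [-0.0, 0.997, -0.074, -0.0]
contact_force: [-3.4, -0.7, 1.4]
width: 0.035
gripper_force: 1.1
clock: 7.75
position: [0.5435, 0.1236, 0.0283]
ee_rot: [-0.0, 0.997, -0.074, -0.0]
contact_force: [-2.7, 1.3, 1.9]
width: 0.0352
gripper_force: 1.4
yaw now -8.5 clock 7.75 dxyz [0.001 0.002 0.009]
axyz [ 0.     0.    -0.001]
```

```bash
python3 -m jog '[{"dx":0.006,"dy":0,"dz":0,"ax":0,"ay":0,"az":0,"grip":-0.18},{"dx":0.012,"dy":0,"dz":0,"ax":0,"ay":0,"az":0,"grip":-0.18}]' | sed -n '2p;4p'
python3 -m jog '[{"dx":0.004,"dy":0,"dz":0,"ax":0,"ay":0,"az":0,"grip":-0.18},{"dx":0.008,"dy":0,"dz":0,"ax":0,"ay":0,"az":0,"grip":-0.18}]'| sed -n '2p;4p'
```

```text
position: [0.5435, 0.1234, 0.0279]
contact_force: [-8.7, 2.4, 6.9]
position: [0.5434, 0.1234, 0.0277]
contact_force: [-11.7, 2.5, 7.8]
```

```bash
python3 -m jog '[{"dx":-0.06,"dy":0,"dz":0,"ax":0,"ay":0,"az":0,"grip":-0.18},{"dx":-0.16,"dy":0,"dz":0,"ax":0,"ay":0,"az":0,"grip":-0.18},{"dx":-0.16,"dy":0.12,"dz":0,"ax":0,"ay":0,"az":0,"grip":-0.18},{"dx":-0.16,"dy":0.2,"dz":0,"ax":0,"ay":0,"az":0,"grip":-0.18},{"dx":-0.16,"dy":0.2,"dz":0,"ax":0,"ay":0,"az":0,"grip":-0.18}]' | sed -n '2p;4p'
python3 -c "
from h import *
goto([*B(-.036,.02),.027],-8.4)"
```

```text
position: [0.5014, 0.0769, 0.0284]
contact_force: [-0.7, 0.3, -1.0]
yaw now -8.5 clock 8.50 dxyz [ 0.14  -0.008  0.006]
axyz [ 0.001 -0.001 -0.001]
```

```bash
python3 -m jog '[{"dx":0.03,"dy":-0.005,"dz":0.004,"ax":0,"ay":0,"az":0,"grip":-0.18},{"dx":0.06,"dy":-0.007,"dz":0.004,"ax":0,"ay":0,"az":0,"grip":-0.18},{"dx":0.085,"dy":-0.007,"dz":0.004,"ax":0,"ay":0,"az":0,"grip":-0.18},{"dx":0.11,"dy":-0.007,"dz":0.004,"ax":0,"ay":0,"az":0,"grip":-0.18},{"dx":0.13,"dy":-0.007,"dz":0.004,"ax":0,"ay":0,"az":0,"grip":-0.18}]' | sed -n '2p;4p'
python3 -m jog '[{"dx":0.006,"dy":0,"dz":0,"ax":0,"ay":0,"az":0,"grip":-0.18},{"dx":0.012,"dy":0,"dz":0,"ax":0,"ay":0,"az":0,"grip":-0.18},{"dx":0.018,"dy":0,"dz":0,"ax":0,"ay":0,"az":0,"grip":-0.18}]' | sed -n '2p;4p'
python3 -m jog '[{"dx":0.004,"dy":0,"dz":0,"ax":0,"ay":0,"az":0,"grip":-0.18},{"dx":0.006,"dy":0,"dz":0,"ax":0,"ay":0,"az":0,"grip":-0.18}]' | sed -n '2p;4p'
python3 -c "
from h import *
goto([*B(-.036,.02),.027],-8.4)"
```

```text
position: [0.5354, 0.0766, 0.0271]
contact_force: [-0.0, -0.1, 1.2]
position: [0.5362, 0.0761, 0.0269]
contact_force: [-8.3, 2.4, 4.9]
position: [0.5361, 0.076, 0.0269]
contact_force: [-8.3, 2.3, 6.6]
yaw now -8.5 clock 9.33 dxyz [ 0.002  0.009 -0.001]
axyz [ 0.     0.005 -0.001]
```

```bash
python3 -m jog '[{"dx":-0.08,"dy":0,"dz":0,"ax":0,"ay":0,"az":0,"grip":-0.18},{"dx":-0.08,"dy":0,"dz":-0.15,"ax":0,"ay":0,"az":0,"grip":-1},{"dx":0,"dy":0,"dz":-0.3,"ax":0,"ay":0,"az":0,"grip":-1},{"dx":0.1,"dy":0,"dz":-0.45,"ax":0,"ay":0,"az":0,"grip":-1},{"dx":0.14,"dy":-0.04,"dz":-0.6,"ax":0,"ay":0,"az":0,"grip":-1}]' >/dev/null
python3 -m jog '[{"dx":0,"dy":0,"dz":-0.25,"ax":0,"ay":0,"az":0,"grip":-1},{"dx":0,"dy":0,"dz":-0.25,"ax":0,"ay":0,"az":0,"grip":-1},{"dx":0,"dy":0,"dz":-0.25,"ax":0,"ay":0,"az":0,"grip":-1}]' >/dev/null
python3 - <<'E'
from h import *
look("wrist","w4.png")
d=meas(board=True,box=(240,105,400,245))
goto([*B(.0,.04),.24],-8.4)
E
```

```text
deck (array([0.58264795, 0.03649696]), 81.64300537109375, 313.77667236328125, 239.1170654296875)
board o [0.56926063 0.04857089] yaw -8.35699462890625
blk board mm [24.9 43.2] ang 89.9 size 149 x 98 px [312. 158.]
yaw now -8.4 clock 10.10 dxyz [-0.009 -0.033 -0.006]
axyz [-0.    -0.002 -0.   ]
```

View pics/w4.png

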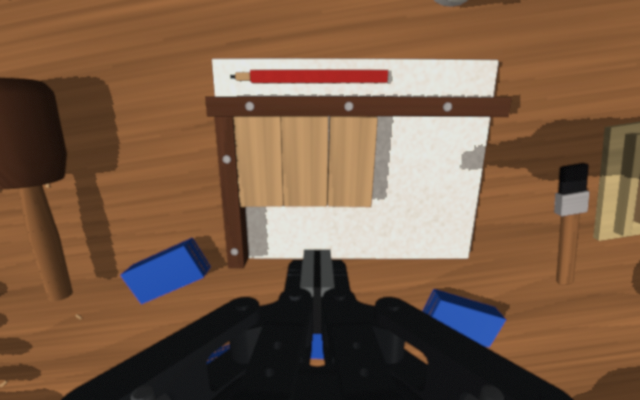

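The row is closed, square and at the stop: 149 x 98 mm, centred at (24.9, 43.2) in board mm. Next, the rack.

```bash
python3 -m jog '[{"dx":0.03,"dy":0.2,"dz":0,"ax":0,"ay":0,"az":0,"grip":-1},{"dx":0.03,"dy":0.4,"dz":0,"ax":0,"ay":0,"az":0,"grip":-1},{"dx":0.03,"dy":0.8,"dz":0,"ax":0,"ay":0,"az":0,"grip":-1},{"dx":0.03,"dy":0.8,"dz":0,"ax":0,"ay":0,"az":0,"grip":-1},{"dx":0.03,"dy":0.8,"dz":0,"ax":0,"ay":0,"az":0,"grip":-1}]' >/dev/null
python3 -m jog '[{"dx":0.03,"dy":0.8,"dz":0,"ax":0,"ay":0,"az":-0.05,"grip":-1},{"dx":0.03,"dy":0.8,"dz":0,"ax":0,"ay":0,"az":-0.09,"grip":-1},{"dx":0.03,"dy":0.8,"dz":0,"ax":0,"ay":0,"az":-0.09,"grip":-1},{"dx":0.03,"dy":0.8,"dz":0,"ax":0,"ay":0,"az":-0.09,"grip":-1},{"dx":0.03,"dy":0.8,"dz":0,"ax":0,"ay":0,"az":-0.09,"grip":-1}]' >/dev/null
python3 -m jog '[{"dx":0,"dy":0.15,"dz":0,"ax":0,"ay":0,"az":0,"grip":-1},{"dx":0,"dy":0.3,"dz":0,"ax":0,"ay":0,"az":0,"grip":-1},{"dx":0,"dy":0.33,"dz":0,"ax":0,"ay":0,"az":0,"grip":0},{"dx":0,"dy":0.33,"dz":0,"ax":0,"ay":0,"az":0,"grip":0}]'
python3 - <<'E'
from h import *
look("wrist","w5.png")
E
```

```text
clock: 11.27
position: [0.5296, -0.4032, 0.2343]
ee_rot: [-0.001, 1.0, -0.005, -0.002]
contact_force: [0.9, 0.8, -1.0]
width: 0.0232
gripper_force: 0.0
```

View pics/w5.png

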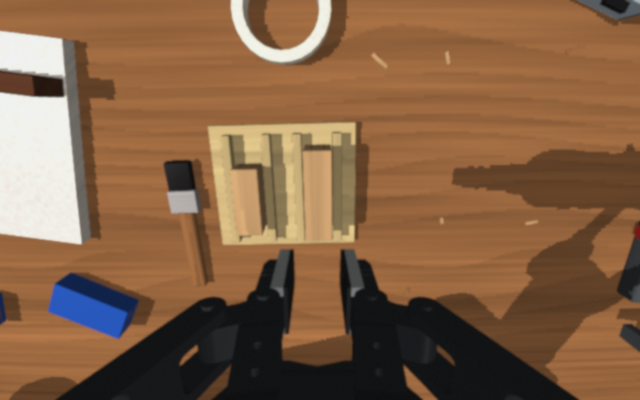

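The rack block's top face spans about (304,148) to (332,240). The offcut is at (246,200).

```bash
python3 - <<'E'
from h import *
d=look("wrist");hsv=cv2.cvtColor(d["img"],cv2.COLOR_RGB2HSV)
print(hsv[195,295:340:3].tolist());print(hsv[142:156:2,318].tolist(),hsv[234:246:2,318].tolist())
m=cv2.inRange(hsv,(5,70,170),(18,255,255));k=np.zeros_like(m);k[140:244,290:345]=m[140:244,290:345]
k=cv2.morphologyEx(k,cv2.MORPH_OPEN,np.ones((5,5)))
c=max(cv2.findContours(k,cv2.RETR_EXTERNAL,cv2.CHAIN_APPROX_NONE)[0],key=cv2.contourArea).reshape(-1,2)
print(c.min(0),c.max(0));r=rect(cast(d,c,.060));print(r)
print("manual",rect(cast(d,[[304,149],[331,149],[305,240],[332,240]],.06)))
goto([*r[0],.033],r[1])
E
```

```text
[[20, 101, 209], [20, 100, 201], [21, 100, 201], [20, 102, 178], [16, 115, 200], [16, 115, 207], [16, 115, 197], [16, 114, 196], [16, 115, 193], [16, 116, 196], [16, 114, 201], [16, 115, 209], [16, 116, 211], [17, 113, 138], [21, 99, 124]]
[[20, 100, 219], [20, 103, 176], [17, 114, 87], [16, 114, 85], [16, 116, 128], [16, 115, 187], [16, 113, 198]] [[16, 116, 192], [16, 116, 192], [16, 115, 191], [18, 110, 193], [18, 111, 186], [14, 144, 156]]
[305 151] [334 240]
(array([ 0.51277814, -0.40439575]), 0.633618950843811, 98.59506225585938, 29.675151824951172)
manual (array([ 0.513961  , -0.40287204]), -0.33119964599609375, 100.46631622314453, 29.945016860961914)
yaw now -0.4 clock 11.37 dxyz [-0.068  0.022  0.81 ]
axyz [-0.002  0.002 -0.011]
```

```bash
python3 -m jog '[{"dx":-0.066,"dy":0.015,"dz":0.1,"ax":0,"ay":0,"az":-0.008,"grip":0.25},{"dx":-0.066,"dy":0.015,"dz":0.25,"ax":0,"ay":0,"az":-0.008,"grip":0.25},{"dx":-0.066,"dy":0.015,"dz":0.4,"ax":0,"ay":0,"az":-0.008,"grip":0.25},{"dx":-0.066,"dy":0.015,"dz":0.55,"ax":0,"ay":0,"az":-0.008,"grip":0.25},{"dx":-0.066,"dy":0.015,"dz":0.6,"ax":0,"ay":0,"az":-0.008,"grip":0.25}]' >/dev/null
python3 -c "
from h import *
goto([.5133,-.4037,.033],.3);print(manip.get_state()['width'])"
```

```text
yaw now 0.5 clock 11.78 dxyz [0.008 0.021 0.195]
axyz [-0.005  0.005  0.002]
0.053388435837815926
```

```bash
python3 -m jog '[{"dx":0,"dy":0,"dz":0.06,"ax":0,"ay":0,"az":0,"grip":0.25},{"dx":0,"dy":0,"dz":0.06,"ax":0,"ay":0,"az":0,"grip":0.25}]'
python3 -c "
from h import *
goto([.5133,-.4037,.033],.3);print(manip.get_state()['width'])"
```

```text
clock: 11.95
position: [0.5127, -0.4, 0.0689]
ee_rot: [-0.003, 1.0, 0.004, -0.003]
contact_force: [-0.2, 1.0, 0.2]
width: 0.0533
gripper_force: 0.0
yaw now 0.5 clock 11.95 dxyz [0.003 0.016 0.144]
axyz [-0.004  0.004  0.002]
0.05325786902840605
```

```bash
python3 -m jog '[{"dx":0.003,"dy":0.014,"dz":0.04,"ax":0,"ay":0,"az":0,"grip":0.25},{"dx":0.003,"dy":0.014,"dz":0.09,"ax":0,"ay":0,"az":0,"grip":0.25},{"dx":0.003,"dy":0.014,"dz":0.14,"ax":0,"ay":0,"az":0,"grip":0.25},{"dx":0.003,"dy":0.014,"dz":0.14,"ax":0,"ay":0,"az":0,"grip":0.25}]' | sed -n '2p;4p'
python3 -m jog '[{"dx":0,"dy":0,"dz":0,"ax":0,"ay":0,"az":0,"grip":-1},{"dx":0,"dy":0,"dz":0,"ax":0,"ay":0,"az":0,"grip":-1},{"dx":0,"dy":0,"dz":0,"ax":0,"ay":0,"az":0,"grip":-1},{"dx":0,"dy":0,"dz":0,"ax":0,"ay":0,"az":0,"grip":-1},{"dx":0,"dy":0,"dz":0,"ax":0,"ay":0,"az":0,"grip":-1}]' 35
```

```text
position: [0.5147, -0.4065, 0.0363]
contact_force: [-0.7, -0.1, 0.7]
clock: 12.7
position: [0.5158, -0.4064, 0.0391]
ee_rot: [-0.001, 1.0, 0.003, 0.001]
contact_force: [0.7, 5.5, 4.9]
width: 0.0293
gripper_force: 36.8
```

```bash
python3 -m jog '[{"dx":0,"dy":0,"dz":-0.06,"ax":0,"ay":0,"az":0,"grip":-1},{"dx":0,"dy":0,"dz":-0.16,"ax":0,"ay":0,"az":0,"grip":-1},{"dx":0,"dy":0,"dz":-0.28,"ax":0,"ay":0,"az":0,"grip":-1},{"dx":0,"dy":0,"dz":-0.4,"ax":0,"ay":0,"az":0,"grip":-1},{"dx":0,"dy":0,"dz":-0.4,"ax":0,"ay":0,"az":0,"grip":-1}]'
python3 -c "
from h import *
goto([*B(.015,-.085),.12],-8.4)"
```

```text
clock: 13.12
position: [0.5185, -0.4115, 0.1456]
ee_rot: [0.006, 1.0, 0.003, 0.005]
contact_force: [0.9, -1.6, -0.1]
width: 0.0293
gripper_force: 36.1
yaw now 0.4 clock 13.12 dxyz [ 0.222 -1.495  0.088]
axyz [ 0.007 -0.007  0.098]
```

```bash
python3 -m jog '[{"dx":0.03,"dy":-0.12,"dz":0,"ax":0,"ay":0,"az":0,"grip":-1},{"dx":0.06,"dy":-0.27,"dz":0,"ax":0,"ay":0,"az":0,"grip":-1},{"dx":0.08,"dy":-0.42,"dz":0,"ax":0,"ay":0,"az":0,"grip":-1},{"dx":0.1,"dy":-0.57,"dz":0,"ax":0,"ay":0,"az":0,"grip":-1},{"dx":0.12,"dy":-0.72,"dz":0,"ax":0,"ay":0,"az":0,"grip":-1}]' >/dev/null
python3 -m jog '[{"dx":0.03,"dy":-0.15,"dz":0,"ax":0,"ay":0,"az":0.03,"grip":-1},{"dx":0.06,"dy":-0.3,"dz":0,"ax":0,"ay":0,"az":0.06,"grip":-1},{"dx":0.08,"dy":-0.45,"dz":0,"ax":0,"ay":0,"az":0.098,"grip":-1},{"dx":0.1,"dy":-0.6,"dz":0,"ax":0,"ay":0,"az":0.098,"grip":-1},{"dx":0.1,"dy":-0.7,"dz":0,"ax":0,"ay":0,"az":0.098,"grip":-1}]' >/dev/null
python3 -m jog '[{"dx":0,"dy":0,"dz":0,"ax":0,"ay":0,"az":0,"grip":-1}]'
python3 -c "
from h import *
goto([*B(.015,-.085),.05],-8.4)"
```

```text
clock: 14.03
position: [0.5676, -0.0477, 0.1379]
ee_rot: [-0.001, 0.997, -0.071, 0.0]
contact_force: [-0.6, -1.1, -0.4]
width: 0.029
gripper_force: 36.0
yaw now -8.2 clock 14.03 dxyz [ 0.011 -0.041  0.352]
axyz [-0.001 -0.     0.002]
```

```bash
python3 -m jog '[{"dx":0.01,"dy":-0.035,"dz":0.08,"ax":0,"ay":0,"az":0.002,"grip":-1},{"dx":0.01,"dy":-0.035,"dz":0.18,"ax":0,"ay":0,"az":0.002,"grip":-1},{"dx":0.01,"dy":-0.035,"dz":0.27,"ax":0,"ay":0,"az":0.002,"grip":-1},{"dx":0.01,"dy":-0.035,"dz":0.32,"ax":0,"ay":0,"az":0.002,"grip":-1},{"dx":0.01,"dy":-0.035,"dz":0.33,"ax":0,"ay":0,"az":0.002,"grip":-1}]' | sed -n '2p;4p'
python3 -m jog '[{"dx":0,"dy":0,"dz":0.012,"ax":0,"ay":0,"az":0,"grip":-1},{"dx":0,"dy":0,"dz":0.024,"ax":0,"ay":0,"az":0,"grip":-1}]' | sed -n '2p;4p'
python3 -m jog '[{"dx":0,"dy":0,"dz":0.008,"ax":0,"ay":0,"az":0,"grip":-1},{"dx":0,"dy":0,"dz":0.008,"ax":0,"ay":0,"az":0,"grip":-1}]' | sed -n '2p;4p'
```

```text
position: [0.5699, -0.0446, 0.0527]
contact_force: [-1.0, -0.4, -1.0]
position: [0.5727, -0.045, 0.0498]
contact_force: [-0.3, -0.1, 0.1]
position: [0.5721, -0.0446, 0.0476]
contact_force: [-0.4, 0.2, -0.8]
```

```bash
python3 -m jog '[{"dx":0,"dy":0,"dz":0.006,"ax":0,"ay":0,"az":0,"grip":-1},{"dx":0,"dy":0,"dz":0.008,"ax":0,"ay":0,"az":0,"grip":-1}]' | sed -n '2p;4p'
python3 -m jog '[{"dx":0,"dy":0,"dz":0.006,"ax":0,"ay":0,"az":0,"grip":-1},{"dx":0,"dy":0,"dz":0.008,"ax":0,"ay":0,"az":0,"grip":-1}]' | sed -n '2p;4p'
```

```text
position: [0.5724, -0.0445, 0.047]
contact_force: [-2.4, -0.2, 10.2]
position: [0.5724, -0.0445, 0.0469]
contact_force: [-5.4, 2.1, 23.0]
```

```bash
python3 -m jog '[{"dx":0,"dy":0,"dz":-0.006,"ax":0,"ay":0,"az":0,"grip":0.15},{"dx":0,"dy":0,"dz":-0.006,"ax":0,"ay":0,"az":0,"grip":0.15},{"dx":0,"dy":0,"dz":-0.006,"ax":0,"ay":0,"az":0,"grip":0.15},{"dx":0,"dy":0,"dz":-0.006,"ax":0,"ay":0,"az":0,"grip":0.15},{"dx":0,"dy":0,"dz":-0.006,"ax":0,"ay":0,"az":0,"grip":0.15}]' | tail -3
python3 -m jog '[{"dx":0,"dy":0,"dz":-0.06,"ax":0,"ay":0,"az":0,"grip":0.15},{"dx":0,"dy":0,"dz":-0.16,"ax":0,"ay":0,"az":0,"grip":0.15},{"dx":0,"dy":-0.08,"dz":-0.2,"ax":0,"ay":0,"az":0,"grip":-1},{"dx":0,"dy":-0.16,"dz":-0.2,"ax":0,"ay":0,"az":0,"grip":-1},{"dx":0,"dy":-0.16,"dz":-0.2,"ax":0,"ay":0,"az":0,"grip":-1}]'
python3 - <<'E'
from h import *
look("wrist","w6.png")
goto([*B(.015,-.052),.055],-8.4)
E
```

```text
contact_force: [-0.1, -0.3, 0.2]
width: 0.049
gripper_force: 0.0
clock: 15.95
position: [0.5786, -0.0022, 0.0954]
ee_rot: [-0.001, 0.997, -0.074, 0.001]
contact_force: [-0.5, 0.1, -0.5]
width: 0.0133
gripper_force: 0.0
yaw now -8.5 clock 16.00 dxyz [-0.004  0.007  0.159]
axyz [-0.    -0.    -0.001]
```

View pics/w6.png

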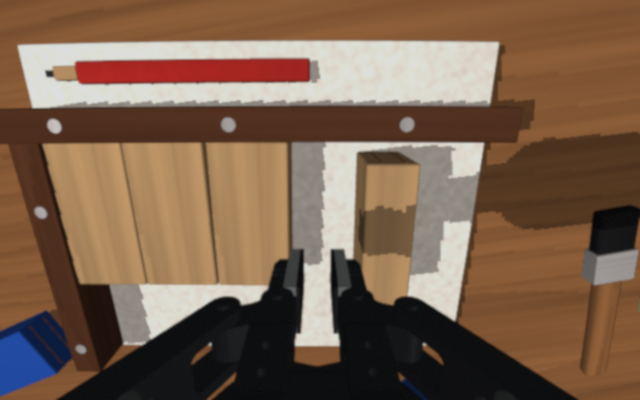

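The block stands on edge on the free deck, top face around (364–418, 160–300), and the row is untouched. I'll lower the closed fingers beside it and tip it to the right.

```bash
python3 -m jog '[{"dx":0,"dy":0,"dz":0.06,"ax":0,"ay":0,"az":0,"grip":-1},{"dx":0,"dy":0,"dz":0.12,"ax":0,"ay":0,"az":0,"grip":-1},{"dx":0,"dy":0,"dz":0.15,"ax":0,"ay":0,"az":0,"grip":-1},{"dx":0,"dy":0,"dz":0.15,"ax":0,"ay":0,"az":0,"grip":-1}]'| sed -n '2p;4p'
python3 -m jog '[{"dx":0,"dy":0.03,"dz":0,"ax":0,"ay":0,"az":0,"grip":-1},{"dx":0,"dy":0.06,"dz":0,"ax":0,"ay":0,"az":0,"grip":-1},{"dx":0,"dy":0.08,"dz":0,"ax":0,"ay":0,"az":0,"grip":-1},{"dx":0,"dy":0.1,"dz":0,"ax":0,"ay":0,"az":0,"grip":-1},{"dx":0,"dy":0.12,"dz":0,"ax":0,"ay":0,"az":0,"grip":-1}]'| sed -n '2p;4p'
python3 -m jog '[{"dx":0,"dy":0.02,"dz":0,"ax":0,"ay":0,"az":0,"grip":-1},{"dx":0,"dy":0.04,"dz":0,"ax":0,"ay":0,"az":0,"grip":-1},{"dx":0,"dy":0.06,"dz":0,"ax":0,"ay":0,"az":0,"grip":-1},{"dx":0,"dy":0.07,"dz":0,"ax":0,"ay":0,"az":0,"grip":-1}]'| sed -n '2p;4p'
python3 - <<'E'
from h import *
look("wrist","w7.png")
E
```

```text
position: [0.5756, -0.0051, 0.0547]
contact_force: [-1.0, 0.7, 0.1]
position: [0.5734, -0.0354, 0.0577]
contact_force: [-0.5, -0.8, 0.3]
position: [0.5704, -0.0525, 0.0571]
contact_force: [0.1, 0.2, 1.2]
```

View pics/w7.png

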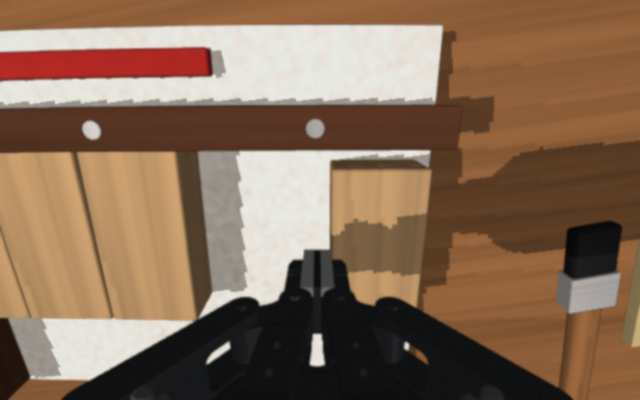

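The block now lies flat at px (331–431, 165+). I'll rise and measure it.

```bash
python3 -m jog '[{"dx":0,"dy":0,"dz":-0.12,"ax":0,"ay":0,"az":0,"grip":-1},{"dx":0,"dy":0.06,"dz":-0.26,"ax":0,"ay":0,"az":0,"grip":-0.5},{"dx":0,"dy":0.1,"dz":-0.4,"ax":0,"ay":0,"az":0,"grip":0.4},{"dx":0,"dy":0.1,"dz":-0.54,"ax":0,"ay":0,"az":0,"grip":0.4},{"dx":0,"dy":0.1,"dz":-0.58,"ax":0,"ay":0,"az":0,"grip":0.4}]'| sed -n '2p;4p'
python3 -m jog '[{"dx":0,"dy":0,"dz":0,"ax":0,"ay":0,"az":0,"grip":0.4},{"dx":0,"dy":0,"dz":0,"ax":0,"ay":0,"az":0,"grip":0.4}]'| sed -n '2p;4p'
python3 - <<'E'
from h import *
d=look("wrist","w8.png");hsv=cv2.cvtColor(d["img"],cv2.COLOR_RGB2HSV)
b=np.load("board.npz");M,o=b["M"],b["o"]
# expected px of deck block: blob nearest
m=cv2.inRange(hsv,(14,90,110),(18,130,255));m=cv2.morphologyEx(m,cv2.MORPH_OPEN,np.ones((5,5)))
for c in cv2.findContours(m,cv2.RETR_EXTERNAL,cv2.CHAIN_APPROX_NONE)[0]:
    if cv2.contourArea(c)<800: continue
    c=c.reshape(-1,2);r=rect(cast(d,c,.048));print(((r[0]-o)@M*1000).round(1),r[1]-np.degrees(b["a"]),r[2:],c.min(0),c.max(0))
E
```

```text
position: [0.5696, -0.0775, 0.208]
contact_force: [1.3, -0.2, 0.1]
position: [0.5665, -0.0761, 0.202]
contact_force: [-0.3, -1.2, -0.0]
[ -12.2 -373.6] 9.271990358829498 (75.71443939208984, 35.86783218383789) [542 177] [580 247]
[  15.3 -133.2] 0.03163909912109375 (98.23998260498047, 48.02962875366211) [301 137] [351 234]
[25.  43.6] 89.90556335449219 (151.7426300048828, 98.78379821777344) [ 59 127] [224 226]
```

View pics/w8.png

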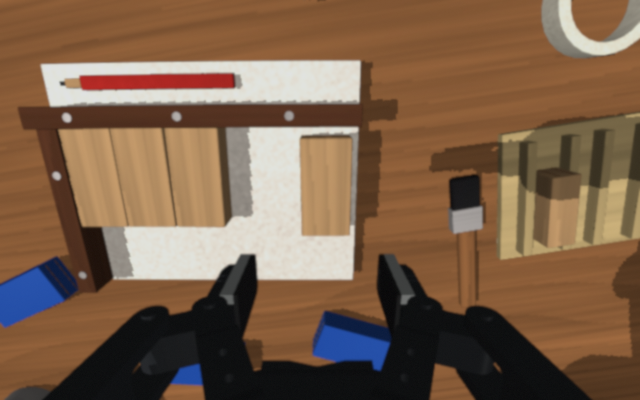

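```bash
python3 -c "
from h import *
print(manip.get_state()['width']);goto([*B(.0155,-.1335),.028],-8.4)"
```

```text
0.05966353713530564
yaw now -8.6 clock 17.77 dxyz [0.006 0.04  0.691]
axyz [-0.     0.002 -0.002]
```

```bash
python3 -m jog '[{"dx":0.006,"dy":0.04,"dz":0.1,"ax":0,"ay":0,"az":-0.002,"grip":0.6},{"dx":0.006,"dy":0.04,"dz":0.22,"ax":0,"ay":0,"az":-0.002,"grip":0.6},{"dx":0.006,"dy":0.04,"dz":0.36,"ax":0,"ay":0,"az":-0.002,"grip":0.6},{"dx":0.006,"dy":0.04,"dz":0.46,"ax":0,"ay":0,"az":-0.002,"grip":0.6},{"dx":0.006,"dy":0.04,"dz":0.5,"ax":0,"ay":0,"az":-0.002,"grip":0.6}]'|sed -n '2p;4p'
python3 -m jog '[{"dx":0,"dy":0,"dz":0,"ax":0,"ay":0,"az":0,"grip":0.6},{"dx":0,"dy":0,"dz":0,"ax":0,"ay":0,"az":0,"grip":0.6}]'|sed -n '2p;4,5p'
python3 -c "
from h import *
goto([*B(.0155,-.1335),.028],-8.4)"
```

```text
position: [0.562, -0.085, 0.071]
contact_force: [-0.5, 0.7, 0.2]
position: [0.5663, -0.0862, 0.0762]
contact_force: [-0.3, -0.3, -0.2]
width: 0.0683
yaw now -8.4 clock 18.35 dxyz [-0.004 -0.001  0.193]
axyz [-0.     0.001 -0.   ]
```

```bash
python3 -m jog '[{"dx":-0.004,"dy":0,"dz":0.06,"ax":0,"ay":0,"az":0,"grip":0.6},{"dx":-0.004,"dy":0,"dz":0.12,"ax":0,"ay":0,"az":0,"grip":0.6},{"dx":-0.004,"dy":0,"dz":0.17,"ax":0,"ay":0,"az":0,"grip":0.6},{"dx":-0.004,"dy":0,"dz":0.19,"ax":0,"ay":0,"az":0,"grip":0.6},{"dx":-0.004,"dy":0,"dz":0.19,"ax":0,"ay":0,"az":0,"grip":0.6}]'|sed -n '2p;4p'
python3 -m jog '[{"dx":0,"dy":0,"dz":0,"ax":0,"ay":0,"az":0,"grip":-1},{"dx":0,"dy":0,"dz":0,"ax":0,"ay":0,"az":0,"grip":-1},{"dx":0,"dy":0,"dz":0,"ax":0,"ay":0,"az":0,"grip":-1},{"dx":0,"dy":0,"dz":0,"ax":0,"ay":0,"az":0,"grip":-1},{"dx":0,"dy":0,"dz":0,"ax":0,"ay":0,"az":0,"grip":-1}]' 35
python3 -c "
from h import *
b=np.load('board.npz');s=manip.get_state();print((s['position'][:2]-b['o'])@b['M'])"
```

```text
position: [0.5661, -0.0864, 0.0299]
contact_force: [-0.3, -0.3, 0.7]
clock: 19.18
position: [0.5671, -0.0867, 0.0312]
ee_rot: [0.0, 0.997, -0.074, 0.002]
contact_force: [0.0, 0.2, 6.5]
width: 0.0491
gripper_force: 38.1
[ 0.01753471 -0.13415656]
```

```bash
python3 -m jog '[{"dx":0,"dy":0,"dz":-0.06,"ax":0,"ay":0,"az":0,"grip":-1},{"dx":0,"dy":0,"dz":-0.16,"ax":0,"ay":0,"az":0,"grip":-1},{"dx":0,"dy":0,"dz":-0.28,"ax":0,"ay":0,"az":0,"grip":-1},{"dx":0,"dy":0,"dz":-0.4,"ax":0,"ay":0,"az":0,"grip":-1},{"dx":0,"dy":0,"dz":-0.42,"ax":0,"ay":0,"az":0,"grip":-1}]'|sed -n '2p;4,6p'
python3 -c "
from h import *
goto([*B(.0257,.0695),.13],-8.4)"
```

```text
position: [0.5689, -0.0872, 0.14]
contact_force: [1.0, 0.3, 0.2]
width: 0.0486
gripper_force: 37.5
yaw now -8.4 clock 19.60 dxyz [ 0.024 -0.816  0.039]
axyz [ 0.001 -0.006 -0.   ]
```

```bash
python3 -m jog '[{"dx":0.005,"dy":-0.1,"dz":0,"ax":0,"ay":0,"az":0,"grip":-1},{"dx":0.01,"dy":-0.22,"dz":0,"ax":0,"ay":0,"az":0,"grip":-1},{"dx":0.015,"dy":-0.34,"dz":0,"ax":0,"ay":0,"az":0,"grip":-1},{"dx":0.02,"dy":-0.46,"dz":0,"ax":0,"ay":0,"az":0,"grip":-1},{"dx":0.02,"dy":-0.58,"dz":0,"ax":0,"ay":0,"az":0,"grip":-1}]'|sed -n '2p'
python3 -m jog '[{"dx":0,"dy":-0.1,"dz":0,"ax":0,"ay":0,"az":0,"grip":-1},{"dx":0,"dy":-0.18,"dz":0,"ax":0,"ay":0,"az":0,"grip":-1},{"dx":0.004,"dy":-0.236,"dz":0,"ax":0,"ay":0,"az":0,"grip":-1},{"dx":0.004,"dy":-0.236,"dz":0,"ax":0,"ay":0,"az":0,"grip":-1},{"dx":0.004,"dy":-0.236,"dz":0,"ax":0,"ay":0,"az":0,"grip":-1}]'|sed -n '2p;4p'
python3 -c "
from h import *
goto([*B(.0257,.0695),.064],-8.4)"
```

```text
position: [0.5918, 0.0575, 0.1341]
position: [0.6014, 0.1145, 0.1341]
contact_force: [0.0, -0.6, -1.5]
yaw now -8.4 clock 20.43 dxyz [0.014 0.001 0.28 ]
axyz [0.001 0.    0.   ]
```

```bash
python3 -m jog '[{"dx":0.01,"dy":0,"dz":0.06,"ax":0,"ay":0,"az":0,"grip":-1},{"dx":0.01,"dy":0,"dz":0.13,"ax":0,"ay":0,"az":0,"grip":-1},{"dx":0.01,"dy":0,"dz":0.2,"ax":0,"ay":0,"az":0,"grip":-1},{"dx":0.01,"dy":0,"dz":0.24,"ax":0,"ay":0,"az":0,"grip":-1},{"dx":0.01,"dy":0,"dz":0.26,"ax":0,"ay":0,"az":0,"grip":-1}]'|sed -n '2p;4p'
python3 -m jog '[{"dx":0,"dy":0,"dz":0,"ax":0,"ay":0,"az":0,"grip":-1},{"dx":0,"dy":0,"dz":0,"ax":0,"ay":0,"az":0,"grip":-1}]'|sed -n '2p;4p'
python3 -c "
from h import *
goto([*B(.0257,.0695),.061],-8.4)"
```

```text
position: [0.6029, 0.1127, 0.0678]
contact_force: [-0.9, 0.7, -1.0]
position: [0.6045, 0.1136, 0.0699]
contact_force: [0.1, -1.0, -0.7]
yaw now -8.5 clock 21.02 dxyz [ 0.001 -0.     0.036]
axyz [ 0.    -0.    -0.001]
```

```bash
python3 -m jog '[{"dx":0,"dy":0,"dz":0.012,"ax":0,"ay":0,"az":0,"grip":-1},{"dx":0,"dy":0,"dz":0.022,"ax":0,"ay":0,"az":0,"grip":-1},{"dx":0,"dy":0,"dz":0.03,"ax":0,"ay":0,"az":0,"grip":-1},{"dx":0,"dy":0,"dz":0.03,"ax":0,"ay":0,"az":0,"grip":-1}]'|sed -n '2p;4p'
python3 -m jog '[{"dx":0,"dy":0,"dz":0.006,"ax":0,"ay":0,"az":0,"grip":-1},{"dx":0,"dy":0,"dz":0.008,"ax":0,"ay":0,"az":0,"grip":-1}]'|sed -n '2p;4p'
```

```text
position: [0.604, 0.1142, 0.062]
contact_force: [-0.5, 0.8, -0.2]
position: [0.6043, 0.1143, 0.0612]
contact_force: [-2.1, -0.4, 7.6]
```

```bash
python3 -m jog '[{"dx":0,"dy":0,"dz":-0.004,"ax":0,"ay":0,"az":0,"grip":0.3},{"dx":0,"dy":0,"dz":-0.004,"ax":0,"ay":0,"az":0,"grip":0.5},{"dx":0,"dy":0,"dz":-0.004,"ax":0,"ay":0,"az":0,"grip":0.5},{"dx":0,"dy":0,"dz":-0.004,"ax":0,"ay":0,"az":0,"grip":0.5},{"dx":0,"dy":0,"dz":-0.004,"ax":0,"ay":0,"az":0,"grip":0.5}]'|sed -n '2p;4,6p'
python3 -m jog '[{"dx":0,"dy":0,"dz":-0.06,"ax":0,"ay":0,"az":0,"grip":0.5},{"dx":0,"dy":0,"dz":-0.16,"ax":0,"ay":0,"az":0,"grip":0.5},{"dx":0,"dy":0,"dz":-0.3,"ax":0,"ay":0,"az":0,"grip":0.5},{"dx":0,"dy":0,"dz":-0.45,"ax":0,"ay":0,"az":0,"grip":0.5},{"dx":0,"dy":0,"dz":-0.6,"ax":0,"ay":0,"az":0,"grip":0.5}]'|sed -n '2p;4p'
python3 -m jog '[{"dx":-0.1,"dy":0.1,"dz":-0.1,"ax":0,"ay":0,"az":0,"grip":-1},{"dx":-0.1,"dy":0.1,"dz":-0.1,"ax":0,"ay":0,"az":0,"grip":-1},{"dx":-0.1,"dy":0.1,"dz":-0.1,"ax":0,"ay":0,"az":0,"grip":-1},{"dx":-0.1,"dy":0.1,"dz":-0.1,"ax":0,"ay":0,"az":0,"grip":-1},{"dx":-0.1,"dy":0.1,"dz":-0.1,"ax":0,"ay":0,"az":0,"grip":-1}]'|sed -n '2p;4p'
python3 - <<'E'
from h import *
d=look("wrist","w9.png");hsv=cv2.cvtColor(d["img"],cv2.COLOR_RGB2HSV);b=np.load("board.npz");M,o,a=b["M"],b["o"],b["a"]
m=cv2.inRange(hsv,(14,90,100),(18,130,255))
W=cv2.projectPoints
def proj(x,y,z):
    p=np.linalg.inv(d["c2w"])@np.r_[B(x,y),z,1];u=p[:2]/p[2];u=u*(1+d["k1"]*u@u);return (d["mtx"]@np.r_[u,1])[:2].round(1)
for n,q in dict(topTL=(.075,.095,.078),topBR=(-.025,.045,.078),rowBL=(-.025,.12,.048),rowBR=(-.025,-.03,.048),rowTR=(.075,-.03,.048)).items(): print(n,proj(*q))
v=hsv[...,2].astype(int)
r=int(proj(.02,.07,.078)[1]);c=int(proj(.02,.07,.078)[0]);print(r,c,v[r,c-70:c+110:2].tolist());print(v[r-70:r+70:2,c].tolist())
meas(box=(150,60,480,250),board=True)
E
```

```text
position: [0.6041, 0.1142, 0.061]
contact_force: [-0.9, 0.8, -0.4]
width: 0.064
gripper_force: 0.0
position: [0.6036, 0.1142, 0.2121]
contact_force: [0.7, 0.4, 0.3]
position: [0.5754, 0.0934, 0.2344]
contact_force: [0.3, 0.1, -0.3]
topTL [261.5 107.1]
topBR [316.3 210.3]
rowBL [248.3 201.3]
rowBR [384.2 201.2]
rowTR [390.7 106.6]
166 290 [141, 142, 141, 127, 94, 84, 84, 84, 82, 82, 82, 83, 79, 112, 172, 179, 178, 179, 181, 180, 180, 186, 188, 185, 198, 202, 196, 191, 187, 187, 195, 197, 196, 194, 191, 187, 186, 196, 199, 196, 194, 188, 182, 179, 181, 181, 186, 189, 155, 120, 118, 114, 113, 112, 113, 116, 120, 123, 124, 118, 120, 176, 177, 176, 176, 178, 179, 178, 180, 188, 194, 194, 190, 190, 189, 183, 181, 181, 181, 185, 192, 196, 198, 180, 144, 144, 148, 150, 151, 151]
[83, 82, 81, 79, 78, 80, 106, 118, 171, 195, 195, 195, 195, 195, 195, 194, 193, 193, 192, 193, 192, 191, 187, 186, 187, 187, 187, 187, 186, 187, 186, 187, 187, 187, 187, 187, 187, 187, 187, 187, 187, 187, 186, 187, 187, 187, 186, 186, 186, 186, 186, 187, 187, 186, 185, 185, 185, 185, 194, 226, 231, 231, 231, 231, 231, 231, 231, 231, 232, 232]
deck (array([0.58218054, 0.03818437]), 81.6436767578125, 310.38427734375, 240.1497344970703)
board o [0.56879308 0.05025814] yaw -8.3563232421875
blk board mm [-69.9 211.4] ang 96.3 size 55 x 21 px [169. 237.]
blk board mm [-39.5 186.6] ang 89.9 size 93 x 68 px [195. 211.]
blk board mm [ 36.2 181.3] ang 94.2 size 86 x 50 px [188. 149.]
blk board mm [25.3 -7.4] ang -1.0 size 99 x 50 px [365. 153.]
blk board mm [18.7 80.7] ang -0.2 size 111 x 74 px [281. 158.]
blk board mm [ 89.1 175.5] ang 89.5 size 77 x 61 px [179.  90.]
```

The measured edges match the predictions. The top block is at x≈23 mm, y≈70 mm and the row is unchanged, so I'll hand in.

```bash
python3 -c "
from rig import manip
print(manip.sign_off())"
```

```text
the job is handed in; nothing more can be done
None
```

The three blocks form a closed, square row against the stop and fence, and the rack block lies flat on top, centred over the joint nearest the fence (about x = 23, y = 70 mm by my last measurement). I handed the job in at about 22 s but got no verdict back, and I viewed 11 pictures, one over the limit of 10.

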